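# Make room in the parts tote for a long rail

### The arm

A 6-joint arm with a two-finger parallel gripper is mounted at the origin on the work surface. World frame = base frame: x ahead of the robot, y to its left, z up, the work surface at z = 0. Lengths are in mm, angles in rad, forces in N, time in s.
With the tool pointing down it reaches from about 400 to 925 mm from the base axis. Payload 12.5 kg.
Tool frame: the origin (TCP) lies on the centre line of the jaws, within the pads' length; the fingertips stand 19 mm ahead of it and the grasp point (between the pads) is the TCP; y points along the fingers, x is the direction in which the jaws open and shut, and the axes are right-handed (so a half turn about y gives the same grasp; the last joint's range is limited). The gripper opens to 95 mm and grips with 3 to 60 N. Pads are 20 mm wide; open, the fingers measure 119 mm over their backs; the gripper's body (75 mm by 180 mm) begins 59 mm behind the grasp point.
Start: joints at [1.05, 0.491, 1.559, -0, 1.092, -0.106], TCP at [251.864, 572.022, 233.661] pointing down, gripper open.
Joint ranges: [-3.1, 3.1], [-0.84, 2.19], [0.05, 2.79], [-1.13, 4.28], [0.06, 2.93], [-2.69, 2.69]. Speed limits (rad/s): [2.22, 2.22, 2.79, 3.14, 3.14, 3.14].

### API

Orientations are given as [roll, pitch, yaw] about the fixed x, y, z axes, in that order (R = Rz(yaw) Ry(pitch) Rx(roll)).
In Python, from cell import env gives the robot as it stands. The module is installed in compiled form; this text tells all that it offers.
- The arm moves only by the tool move_arm, never from a script. Its argument "rows" is a list of rows, each an object of numbers: "tx", "ty", "tz": the shift along the tool's x, y, z in cm; "rx", "ry", "rz": the turn, a rotation vector about the tool's x, y, z in rad; "grip": the opening in per cent of the stroke, from 0 (shut) to 100 (fully open). In form: [{"tx": .., "ty": .., "tz": .., "rx": .., "ry": .., "rz": .., "grip": ..}, ...]. A call has 1 to 10 rows; each row shifts and turns the commanded pose from where the row before left it, along the tool's axes as they then stand; what a row does not reach is not made up. A row lasts 1/12 s, in which the tool goes at most 41.7 mm and 7.16 degrees, less where a joint would pass 70% of its speed; a pose out of reach is approached as far as the arm can. A call is refused whole if a number of a shift passes 4.17 or a number of a turn 0.125, either way. A call with a gripper value outside its range is refused whole. The fingers move at their own pace and stop on an object; the grip force is fixed at half the most. Time passes only in rows, so rows that do not move let the fingers close. It gives the time, the measured TCP pose, the force and the opening at its end, in the units of the state.
- env.state(): the state, without advancing time (a new reading comes with each control period).
- env.read_camera(name): name is "side" or "top"; returns (picture, depth): 384x512x3 uint8, blue, green, red; 384x512 float32, mm along the optical axis (not along the pixel's ray), 0 where there is no reading.
- env.calibration(name): a dict with "vertical_fov" (degrees; the focal length in pixels is half the picture's height over the tangent of half this angle, whatever the lens; pixels are square), "cx", "cy" (the principal point, pixels), "dist" ([k1, k2, p1, p2, k3] as OpenCV has them; the pictures are not rectified), "eye" and "rotation" of the camera in the world. Camera axes: x right, y up, looking along -z (the intrinsics and any distortion apply to the point x, -y, -z); pixel columns grow to the right and rows downward; lengths in mm; the calibration is good to about 2 mm. A picture is of the moment at which its call begins. calibration takes no time and is no camera call.
- env.job_done(): hands the job in, once; it reports no verdict.
The state is a dict: "t": time; "joints": joint angles; "qvel": joint speeds; "tau": joint torques, N m; "eef_pos": TCP position; "tcp_rot": TCP orientation; "ft_force": force on the tool from outside, world axes, zero at the start; "moment": the same for the moment, N m; "opening": opening from 0.0 (shut) to 1.0 (fully open).
Only numpy, scipy, OpenCV 4.12 (cv2) and the standard library are available. Lean on these libraries where they do the work, as an engineer would, in place of code of your own. Each camera call takes 0.05 s, during which the arm holds its last target.

### The job

The rail lying on the bench that is the longer of the two is too long for the empty compartment of the grey parts tote. Slide the tote's white divider towards the angle bracket, leaving the bracket lying flat in its own compartment, and then lay the long rail flat and straight along the tote in the enlarged empty compartment. Set the rail down, do not drop it.

Things in the scene. Friction and masses are not known exactly. Their poses are not given: they have to be found in the camera images.
- tote: Open grey parts tote, fixed to the bench. Origin: centre of its underside, on the bench; its y axis runs along its length, x across, z up. Inside 300 mm (y) by 130 mm (x); floor 4 mm thick; walls 6 mm thick, rim 40 mm above the bench. One divider across it makes two compartments, one at each y end; the angle bracket is in one of them, the other is empty but for a flat 1 mm rubber pad, stuck down.
- divider_grip (a point): Centre of the upright grip tab on the white divider of the tote; axes as the tote's. The tab is 40 mm wide (x), 10 mm thick (y), and spans 46 to 84 mm above the bench (this point is 65 mm above it). Below it the divider is 10 mm thick, spans the tote from wall to wall, and rides on the rims. It slides along the tote's y only, 85 mm either way from the middle of the tote, resisting with about 2 N, and stays where it is left. It starts within 15 mm of the middle.
- bracket_center (a point): Steel angle bracket (L-shaped), loose, lying in one end compartment of the tote: 50 mm (x) by 55 mm (y) by 34 mm high, its foot flat on the tote's floor. The point is its centre, 17 mm above its underside; axes about as the tote's. It starts centred about 112 mm from the middle of the tote, towards one end or the other.
- long_rail_center (a point): Long aluminium rail with slots along its sides, loose, lying on the bench: 180 mm long (its x axis), 24 by 24 mm section, 0.25 kg. The point is its centre, 12 mm above its underside. A bystander rail of the same section but only 110 mm long lies beside it; which of them is nearer to the tote varies.
Things that resemble listed ones, but are neither listed nor needed, are in the scene too. What is shaped like the part that bears long_rail_center but brown or turquoise is not meant. What is meant by the part that bears bracket_center is not pink, and is the larger of those in its own colour.

How it is judged:
By the outcome, as a careful person would: the job done as asked, in the order asked, and still so for the second after the job is handed in, with the robot touching nothing.
It also fails if it takes over 48 s, if anything falls off the work surface, if the arm or the gripper's body presses on something with over 40 N, if the wrist force passes 120 N, or if a joint passes its speed limit or range.

## Working session

There is one attempt and no reset: what is moved stays moved. The work goes in short steps, Python scripts to look and compute and a tool call to move; the robot and the scene stay as the last step left them, time stands still between calls to the robot, and variables do not carry over. Pictures are saved under pics/ and viewed, and the job is handed in when it is done.

Besides the shell and the picture viewer there is one more tool, called after "Emit:" as name(argument=value, ...), one argument or row to a line, values as JSON. move_arm: Moves the arm, as the interface text tells. Its arguments: {"type":"object","properties":{"rows":{"type":"array"}},"required":["rows"]}

```bash
mkdir -p pics; ls; cat > h.py <<'E'
import numpy as np,cv2,json
from cell import env
def shoot(n):
    p,d=env.read_camera(n); np.savez('last_%s.npz'%n,p=p,d=d); return p,d
def load(n):
    z=np.load('last_%s.npz'%n); return z['p'],z['d']
def cam(n):
    c=env.calibration(n); f=192/np.tan(np.radians(c['vertical_fov'])/2)
    K=np.array([[f,0,c['cx']],[0,f,c['cy']],[0,0,1.]]); return K,np.array(c['dist'],float),np.array(c['eye'],float),np.array(c['rotation'],float)
def ray(n,uv):
    K,D,e,R=cam(n); q=cv2.undistortPoints(np.array(uv,float).reshape(-1,1,2),K,D).reshape(-1,2)
    v=np.c_[q[:,0],-q[:,1],-np.ones(len(q))]; return e,v@R.T
def onplane(n,uv,z):
    e,v=ray(n,uv); s=(z-e[2])/v[:,2]; return e+v*s[:,None]
def depthpts(n,uv,d):
    e,v=ray(n,uv); return e+v*np.asarray(d)[:,None]
def proj(n,P):
    K,D,e,R=cam(n); q=(np.asarray(P,float).reshape(-1,3)-e)@R; q=q*[1,-1,-1]
    return cv2.projectPoints(q,np.zeros(3),np.zeros(3),K,D)[0].reshape(-1,2)
E
python3 - <<'E'
from h import *
for n in('side','top'):
    p,d=shoot(n); cv2.imwrite('pics/%s0.png'%n,p); print(env.calibration(n))
print(env.state())
E
```

```text
pics
{'vertical_fov': 54.543545611453574, 'cx': 260.9422971327167, 'cy': 191.73959637114098, 'dist': array([-0.04040388,  0.        ,  0.        ,  0.        ,  0.        ]), 'eye': array([ 341.48605439, -807.33551429,  930.51825045]), 'rotation': array([ 0.69595266, -0.00073904, -0.22466023])}
{'vertical_fov': 43.02810154305034, 'cx': 253.1142167361226, 'cy': 193.9347772681853, 'dist': array([0.02502683, 0.        , 0.        , 0.        , 0.        ]), 'eye': array([ 380.44795166, -115.62645437, 1371.56228169]), 'rotation': array([ 1.02606459e-01, -1.28927715e-03, -1.59830758e+00])}
{'t': 0.1, 'joints': array([ 1.05038564e+00,  4.91524340e-01,  1.55937641e+00, -2.35112626e-05,
        1.09167581e+00, -1.05611007e-01]), 'qvel': array([ 0.00120285, -0.00088663, -0.00392177, -0.00044352, -0.00218041,
        0.00069892]), 'tau': array([ 1.76274381e-03, -6.13625264e+01, -2.58604091e+01,  6.93594874e-02,
        4.69489151e-02, -2.30275771e-05]), 'eef_pos': array([251.77759787, 571.84208435, 233.10876621]), 'tcp_rot': array([-1.57071335e+00,  9.80614398e-04,  1.15600754e+00]), 'ft_force': array([0.62305267, 0.81482716, 0.5653779 ]), 'moment': array([-0.00156559,  0.01047323,  0.0696551 ]), 'opening': 1.0005918334147914}
```

```bash
python3 - <<'E'
s=open('h.py').read()
s=s.replace("np.array(c['rotation'],float)","Rotation.from_euler('xyz',c['rotation']).as_matrix()").replace("import numpy as np,cv2,json","import numpy as np,cv2,json\nfrom scipy.spatial.transform import Rotation")
open('h.py','w').write(s)
E
python3 -c "
from h import *
print(proj('top',[[251,572,233]]),proj('side',[[251,572,233]]))"
```

```text
[[-49.06977315 310.3781594 ]] [[155.47389637  40.06926168]]
```

View pics/side0.png

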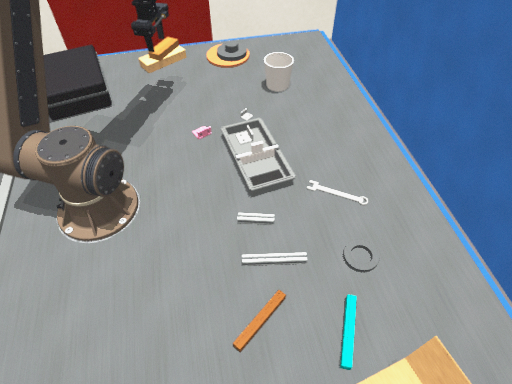

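View pics/top0.png

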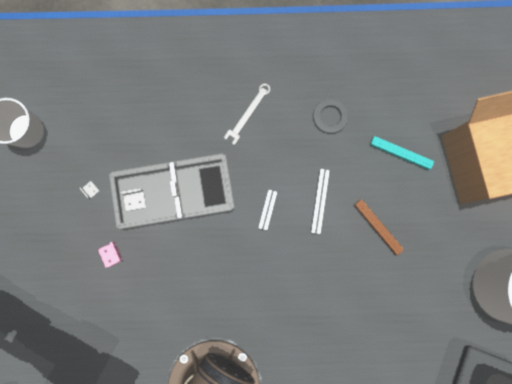

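The top view shows the tote around (171,192), with its divider at (175,190) and the rubber pad at (212,186).
- Rails: silver long (320,201), silver short (268,210), brown (379,227), turquoise (402,152). The long silver one is meant.
- Brackets: grey in tote (133,201), small grey outside (90,189), pink (109,255). The larger grey one, in the tote, is meant.

I'll confirm both in one crop and measure.

```bash
python3 - <<'E'
from h import *
p,d=load('top')
cv2.imwrite('pics/crop.png',cv2.resize(p[140:245,75:345],None,fx=2.9,fy=2.9,interpolation=cv2.INTER_CUBIC))
hsv=cv2.cvtColor(p,cv2.COLOR_BGR2HSV)
m=((hsv[...,2]>150)&(hsv[...,1]<60)).astype(np.uint8)
m=cv2.morphologyEx(m,cv2.MORPH_CLOSE,np.ones((3,3)))
for nm,x0,x1,y0,y1,z in(('long',300,345,155,245,24),('short',255,285,180,240,24),('div',165,187,155,225,84),('brk',115,150,180,220,6)):
    ys,xs=np.nonzero(m[y0:y1,x0:x1]); uv=np.c_[xs+x0,ys+y0].astype(np.float32)
    r=cv2.minAreaRect(uv); b=cv2.boxPoints(r)
    P=onplane('top',b,z)[:,:2]; print(nm,len(uv),r, P.round(1).tolist(),'c',P.mean(0).round(1), 'sides',np.linalg.norm(P[1]-P[0]).round(1),np.linalg.norm(P[2]-P[1]).round(1))
    dd=d[uv[:,1].astype(int),uv[:,0].astype(int)]; Q=depthpts('top',uv,dd); print('  z pct',np.percentile(Q[:,2],[5,50,95]).round(0))
    if nm=='div':
        t=Q[Q[:,2]>60]; print('tab pts',len(t),t.mean(0).round(1),t.min(0).round(1),t.max(0).round(1))
# tote via depth: all points height 30..50
vv,uu=np.mgrid[145:240,100:245]; uv=np.c_[uu.ravel(),vv.ravel()]; Q=depthpts('top',uv,d[vv.ravel(),uu.ravel()])
s=(Q[:,2]>32)&(Q[:,2]<48); r=cv2.minAreaRect(Q[s][:,:2].astype(np.float32)); print('tote',r,cv2.boxPoints(r).tolist())
E
```

```text
long 678 ((320.2699890136719, 200.61000061035156), (10.323759078979492, 65.33667755126953), 8.130102157592773) [[408.7, -276.6], [588.2, -309.5], [583.2, -337.9], [403.9, -304.6]] c [ 496.  -307.1] sides 182.5 28.8
  z pct [-0. 23. 29.]
short 437 ((267.4398498535156, 209.3506317138672), (10.693000793457031, 41.16160583496094), 14.931416511535645) [[424.7, -129.2], [534.4, -161.9], [525.9, -190.4], [416.3, -157.5]] c [ 475.3 -159.8] sides 114.4 29.7
  z pct [-3. 23. 28.]
div 1207 ((175.5, 190.0), (60.0, 21.0), 90.0) [[610.5, 112.0], [609.1, 56.0], [448.6, 58.2], [450.1, 113.5]] c [529.6  84.9] sides 56.1 160.5
  z pct [-0.  7. 80.]
tab pts 80 [526.3  76.7 161.9] [ 380.4 -115.6   60.8] [ 556.8   97.2 1371.6]
brk 1245 ((132.0, 199.5), (39.0, 34.0), 90.0) [[571.1, 267.0], [568.5, 171.4], [458.4, 172.0], [461.1, 266.8]] c [514.8 219.3] sides 95.6 110.1
  z pct [-0.  5. 39.]
tote ((534.1617431640625, 104.3683853149414), (159.94369506835938, 326.68389892578125), 7.9741058349609375) [[432.303466796875, 255.0368194580078], [477.62286376953125, -68.48832702636719], [636.02001953125, -46.300048828125], [590.7006225585938, 277.22509765625]]
```

View pics/crop.png

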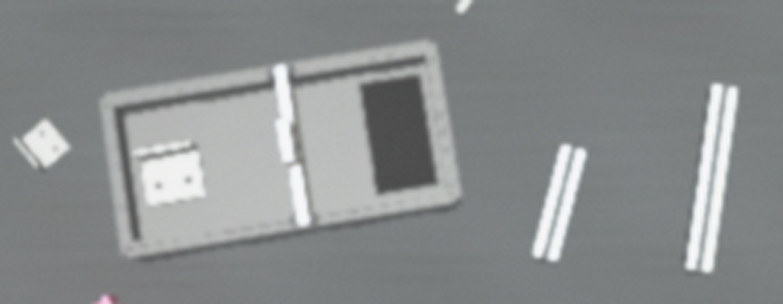

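The crop confirms it: the long silver rail is at crop (710,178), about 182 mm against 114 mm for its neighbour. The grey bracket is in the left compartment at crop (172,173), and the divider is mid-tote. Next I'll refine the tote and divider.

```bash
python3 - <<'E'
from h import *
p,d=load('top')
hsv=cv2.cvtColor(p,cv2.COLOR_BGR2HSV)
print('hsv rim',hsv[186,114],hsv[160,200],'bench',hsv[240,150],'floor',hsv[190,155],'div',hsv[175,172])
g=cv2.GaussianBlur(p,(3,3),0).max(2)
for th in (105,115,125):
    m=(g>th).astype(np.uint8); m[:, :105]=0; m[:,240:]=0; m[:148]=0; m[236:]=0
    cs,_=cv2.findContours(m,cv2.RETR_EXTERNAL,cv2.CHAIN_APPROX_NONE); c=max(cs,key=cv2.contourArea)
    r=cv2.minAreaRect(c); b=cv2.boxPoints(r); P=onplane('top',b,40)[:,:2]
    print(th,cv2.contourArea(c),r,P.round(1).tolist(),P.mean(0).round(1),np.linalg.norm(P[1]-P[0]).round(1),np.linalg.norm(P[2]-P[1]).round(1))
# white divider and bracket
m=((hsv[...,2]>215)&(hsv[...,1]<40)).astype(np.uint8); n,l,st,ce=cv2.connectedComponentsWithStats(m)
for i in range(1,n):
    if st[i,4]>15 and ce[i][0]<345: print(st[i],ce[i])
ps,ds=load('side')
cv2.imwrite('pics/scrop.png',cv2.resize(ps[110:200,210:310],None,fx=6,fy=6,interpolation=cv2.INTER_CUBIC))
cv2.imwrite('pics/tcrop.png',cv2.resize(p[145:235,105:240],None,fx=5.9,fy=5.9,interpolation=cv2.INTER_CUBIC))
E
```

```text
hsv rim [ 70   5 170] [ 70   4 184] bench [ 90   6 127] floor [ 70   4 186] div [105   2 246]
105 11658.0 ((172.0, 191.5), (87.0, 134.0), 90.0) [[656.4, 285.1], [646.6, -85.5], [406.1, -79.6], [416.4, 284.2]] [531.4 101.1] 370.7 240.6
115 11658.0 ((172.0, 191.5), (87.0, 134.0), 90.0) [[656.4, 285.1], [646.6, -85.5], [406.1, -79.6], [416.4, 284.2]] [531.4 101.1] 370.7 240.6
125 9731.5 ((172.0, 191.5), (87.0, 134.0), 90.0) [[656.4, 285.1], [646.6, -85.5], [406.1, -79.6], [416.4, 284.2]] [531.4 101.1] 370.7 240.6
[225  89  41  55 335] [245.68955224 115.90149254]
[  0  98  29  45 416] [ 17.77884615 124.33413462]
[170 162   6  34 148] [172.47972973 179.07432432]
[312 169  12  64 219] [317.38356164 200.29223744]
[317 170  12  64 214] [322.70093458 201.54672897]
[ 84 182  14  14 109] [ 90.37614679 188.89908257]
[127 189  10   3  16] [131.875 190.125]
[259 190  13  38 131] [264.77862595 208.70229008]
[124 193  22  18 295] [134.15932203 201.2       ]
[264 192  13  38 138] [269.91304348 210.30434783]
[175 197   7  21  89] [177.64044944 207.17977528]
[101 247  17  19 152] [109.10526316 255.44736842]
[180 355   8   8  51] [183.52941176 358.56862745]
[239 354   8   7  41] [242.29268293 356.68292683]
```

View pics/scrop.png

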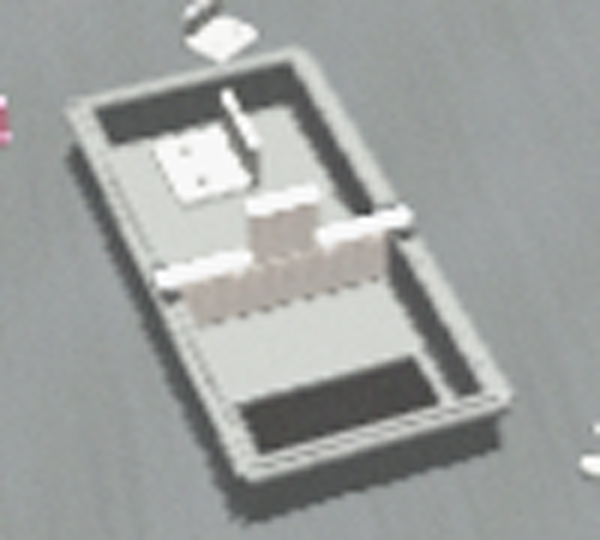

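View pics/tcrop.png

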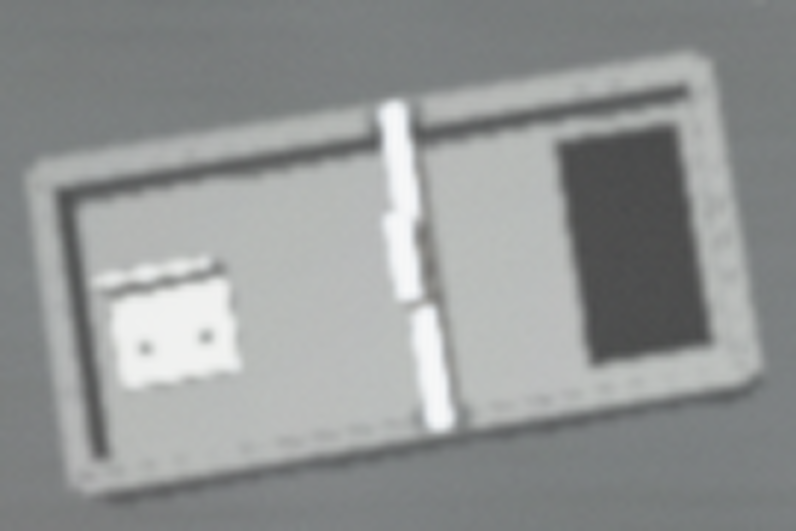

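```bash
python3 - <<'E'
from h import *
T=lambda a:np.array(a,float)/5.9+[105-.4,145-.4]
S=lambda a:np.array(a,float)/6+[210-.4,110-.4]
for n,f,c,tab,ends in(('top',T,[(28,165),(710,55),(760,372),(75,492)],[(403,256)],[(395,101),(441,431)]),('side',S,[(68,112),(298,47),(512,400),(240,475)],[(283,200)],[(158,280),(412,215)])):
    P=onplane(n,f(c),40)[:,:2]; print(n,P.round(1).tolist(),P.mean(0).round(1),[np.linalg.norm(P[i]-P[i-1]).round(1) for i in range(4)],
      [np.degrees(np.arctan2(*(P[a]-P[b])[::-1])).round(2) for a,b in((0,1),(3,2),(0,3),(1,2))])
    print(' tab',onplane(n,f(tab),84).round(1),'bar ends',onplane(n,f(ends),46).round(1).tolist())
ps,ds=load('side');h=cv2.cvtColor(ps,cv2.COLOR_BGR2HSV);m=((h[...,2]>190)&(h[...,1]<40)).astype(np.uint8);m=cv2.morphologyEx(m,cv2.MORPH_CLOSE,np.ones((3,3)))
n,l,st,ce=cv2.connectedComponentsWithStats(m)
for i in range(1,n):
    if 230<ce[i][0]<310 and ce[i][1]>205 and st[i,4]>20:
        ys,xs=np.nonzero(l==i);r=cv2.minAreaRect(np.c_[xs,ys].astype(np.float32));P=onplane('side',cv2.boxPoints(r),18);print(st[i],ce[i],P.round(1)[:,:2].tolist(),P.mean(0).round(1))
p,d=load('top')
for nm,x0,x1,y0,y1 in(('long',305,335,160,242),('short',252,284,182,238),('brk',122,148,187,213)):
    h=cv2.cvtColor(p,cv2.COLOR_BGR2HSV);m=(h[y0:y1,x0:x1,2]>205);ys,xs=np.nonzero(m);r=cv2.minAreaRect(np.c_[xs+x0,ys+y0].astype(np.float32));P=onplane('top',cv2.boxPoints(r),24 if nm!='brk' else 8);print(nm,P.round(1)[:,:2].tolist(),P.mean(0).round(1))
E
```

```text
top [[587.4, 273.0], [631.0, -46.1], [481.2, -66.1], [434.4, 251.0]] [533.5 102.9] [np.float64(154.6), np.float64(322.1), np.float64(151.2), np.float64(320.5)] [np.float64(97.78), np.float64(98.39), np.float64(8.19), np.float64(7.59)]
 tab [[534.6  91.8  84. ]] bar ends [[612.1, 100.8, 46.0], [457.5, 81.3, 46.0]]
side [[432.9, 243.5], [582.5, 272.7], [629.4, -43.2], [475.9, -62.5]] [530.2 102.7] [np.float64(309.0), np.float64(152.4), np.float64(319.3), np.float64(154.7)] [np.float64(-168.96), np.float64(-172.82), np.float64(97.99), np.float64(98.44)]
 tab [[533.2  91.4  84. ]] bar ends [[459.4, 83.1, 46.0], [611.6, 102.9, 46.0]]
[237 212  38   9 275] [255.41090909 216.38181818] [[417.4, -152.8], [423.5, -125.9], [532.1, -158.2], [524.3, -184.5]] [ 474.3 -155.4   18. ]
[242 252  66  11 547] [274.29250457 256.8976234 ] [[408.9, -273.8], [588.9, -307.3], [581.7, -333.1], [404.6, -300.1]] [ 496.  -303.6   18. ]
long [[409.3, -277.8], [585.2, -310.6], [580.8, -335.4], [405.1, -302.3]] [ 495.1 -306.5   24. ]
short [[425.7, -131.9], [531.3, -163.0], [524.2, -187.0], [418.7, -155.8]] [ 475.  -159.4   24. ]
brk [[539.2, 247.3], [547.8, 190.4], [492.2, 181.0], [483.7, 237.7]] [515.7 214.1   8. ]
```

```bash
cat > go.py <<'E'
import sys
from h import *
# usage: go.py x y z yawdeg -> remaining move in tool axes (cm) at current and target orientation
x,y,z,yw=map(float,sys.argv[1:5]); s=env.state()
R=Rotation.from_euler('xyz',s['tcp_rot']); Rt=Rotation.from_euler('xyz',[-np.pi/2,0,np.radians(yw)])
dv=(np.array([x,y,z])-s['eef_pos'])/10
print('t',round(s['t'],2),'pos',s['eef_pos'].round(1),'rpy deg',np.degrees(s['tcp_rot']).round(2),'F',s['ft_force'].round(1),'open',round(s['opening'],3))
print('turn (tool rotvec)',(R.inv()*Rt).as_rotvec().round(4),'shift in tool now',R.inv().apply(dv).round(2),'after turn',Rt.inv().apply(dv).round(2))
E
python3 go.py 534 91.6 150 98.2
```

```text
t 0.1 pos [251.8 571.8 233.1] rpy deg [-9.000e+01  6.000e-02  6.623e+01] F [0.6 0.8 0.6] open 1.001
turn (tool rotvec) [-4.000e-04 -5.579e-01 -9.000e-04] shift in tool now [-32.57   8.34 -45.18] after turn [-51.56   8.31 -21.08]
```

Emit:
move_arm(
  rows=[
    {"ry": -0.112},
    {"ry": -0.112},
    {"ry": -0.112},
    {"ry": -0.112},
    {"ry": -0.112},
  ],
)

```text
validation failed for argument at $.ro...
```

```bash
python3 go.py 534 91.6 150 98.2
```

```text
t 0.1 pos [251.8 571.8 233.1] rpy deg [-9.000e+01  6.000e-02  6.623e+01] F [0.6 0.8 0.6] open 1.001
turn (tool rotvec) [-4.000e-04 -5.579e-01 -9.000e-04] shift in tool now [-32.57   8.34 -45.18] after turn [-51.56   8.31 -21.08]
```

Emit:
move_arm(
  rows=[
    {"tx": 0, "ty": 0, "tz": 0, "rx": 0, "ry": -0.112, "rz": 0, "grip": 100},
    {"tx": 0, "ty": 0, "tz": 0, "rx": 0, "ry": -0.112, "rz": 0, "grip": 100},
    {"tx": 0, "ty": 0, "tz": 0, "rx": 0, "ry": -0.112, "rz": 0, "grip": 100},
    {"tx": 0, "ty": 0, "tz": 0, "rx": 0, "ry": -0.112, "rz": 0, "grip": 100},
    {"tx": 0, "ty": 0, "tz": 0, "rx": 0, "ry": -0.112, "rz": 0, "grip": 100},
  ],
)

```text
t: 0.52
eef_pos: [251.8, 571.9, 233.3]
tcp_rot: [-1.57, 0.001, 1.722]
ft_force: [0.9, -0.9, -0.3]
opening: 0.998
```

```bash
python3 go.py 534 91.6 150 98.2
```

```text
t 0.52 pos [251.8 571.9 233.3] rpy deg [-8.998e+01  3.000e-02  9.864e+01] F [ 0.9 -0.9 -0.3] open 0.998
turn (tool rotvec) [-0.0004  0.0076 -0.0005] shift in tool now [-51.72   8.35 -20.69] after turn [-51.56   8.33 -21.08]
```

Emit:
move_arm(
  rows=[
    {"tx": -1.6, "ty": 0, "tz": -0.6, "rx": 0, "ry": 0.008, "rz": 0, "grip": 100},
    {"tx": -3.2, "ty": 0, "tz": -1.3, "rx": 0, "ry": 0, "rz": 0, "grip": 100},
    {"tx": -3.2, "ty": 0, "tz": -1.3, "rx": 0, "ry": 0, "rz": 0, "grip": 100},
    {"tx": -3.2, "ty": 0, "tz": -1.3, "rx": 0, "ry": 0, "rz": 0, "grip": 100},
    {"tx": -3.2, "ty": 0, "tz": -1.3, "rx": 0, "ry": 0, "rz": 0, "grip": 100},
    {"tx": -3.2, "ty": 0, "tz": -1.3, "rx": 0, "ry": 0, "rz": 0, "grip": 100},
    {"tx": -3.2, "ty": 0, "tz": -1.3, "rx": 0, "ry": 0, "rz": 0, "grip": 100},
    {"tx": -3.2, "ty": 0, "tz": -1.3, "rx": 0, "ry": 0, "rz": 0, "grip": 100},
    {"tx": -3.2, "ty": 0, "tz": -1.3, "rx": 0, "ry": 0, "rz": 0, "grip": 100},
    {"tx": -3.2, "ty": 0, "tz": -1.3, "rx": 0, "ry": 0, "rz": 0, "grip": 100},
  ],
)

```text
t: 1.35
eef_pos: [415.9, 286.2, 233.5]
tcp_rot: [-1.571, 0.0, 1.708]
ft_force: [1.9, 0.5, -0.6]
opening: 1.0
```

Emit:
move_arm(
  rows=[
    {"tx": -3.2, "ty": 1, "tz": -1.3, "rx": 0, "ry": 0, "rz": 0, "grip": 100},
    {"tx": -3.2, "ty": 1, "tz": -1.3, "rx": 0, "ry": 0, "rz": 0, "grip": 100},
    {"tx": -3.2, "ty": 1, "tz": -1.3, "rx": 0, "ry": 0, "rz": 0, "grip": 100},
    {"tx": -3.2, "ty": 1, "tz": -1.3, "rx": 0, "ry": 0, "rz": 0, "grip": 100},
    {"tx": -3.2, "ty": 1, "tz": -1.3, "rx": 0, "ry": 0, "rz": 0, "grip": 100},
    {"tx": -3.2, "ty": 1, "tz": -1.3, "rx": 0, "ry": 0, "rz": 0, "grip": 100},
    {"tx": -1.6, "ty": 1, "tz": -0.7, "rx": 0, "ry": 0, "rz": 0, "grip": 100},
    {"tx": 0, "ty": 0.5, "tz": 0, "rx": 0, "ry": 0, "rz": 0, "grip": 100},
  ],
)

```text
t: 2.02
eef_pos: [529.3, 90.5, 157.2]
tcp_rot: [-1.57, 0.0, 1.705]
ft_force: [0.9, 0.6, -0.1]
opening: 1.0
```

```bash
python3 go.py 534 91.6 72 98.2
```

```text
t 2.02 pos [529.3  90.5 157.2] rpy deg [-8.995e+01  1.000e-02  9.767e+01] F [ 0.9  0.6 -0.1] open 1.0
turn (tool rotvec) [-0.0009 -0.0093 -0.0001] shift in tool now [ 0.05  8.52 -0.49] after turn [ 0.04  8.52 -0.48]
```

Emit:
move_arm(
  rows=[
    {"tx": 0, "ty": 1.2, "tz": -0.25, "rx": 0, "ry": -0.009, "rz": 0, "grip": 100},
    {"tx": 0, "ty": 1.5, "tz": -0.25, "rx": 0, "ry": 0, "rz": 0, "grip": 100},
    {"tx": 0, "ty": 1.5, "tz": 0, "rx": 0, "ry": 0, "rz": 0, "grip": 100},
    {"tx": 0, "ty": 1.5, "tz": 0, "rx": 0, "ry": 0, "rz": 0, "grip": 100},
    {"tx": 0, "ty": 1.5, "tz": 0, "rx": 0, "ry": 0, "rz": 0, "grip": 100},
    {"tx": 0, "ty": 1.2, "tz": 0, "rx": 0, "ry": 0, "rz": 0, "grip": 100},
    {"tx": 0, "ty": 0, "tz": 0, "rx": 0, "ry": 0, "rz": 0, "grip": 60},
    {"tx": 0, "ty": 0, "tz": 0, "rx": 0, "ry": 0, "rz": 0, "grip": 30},
    {"tx": 0, "ty": 0, "tz": 0, "rx": 0, "ry": 0, "rz": 0, "grip": 30},
    {"tx": 0, "ty": 0, "tz": 0, "rx": 0, "ry": 0, "rz": 0, "grip": 30},
  ],
)

```text
t: 2.85
eef_pos: [533.3, 94.4, 75.5]
tcp_rot: [-1.572, 0.0, 1.717]
ft_force: [-0.9, 0.8, -0.3]
opening: 0.772
```

```bash
python3 go.py 534 91.6 72 98.2;  python3 - <<'E'
from h import *
for n,(a,b,c,e) in (('side',(90,200,200,320)),('top',(140,240,100,250))):
    p,d=shoot(n); cv2.imwrite('pics/grip_%s.png'%n,cv2.resize(p[a:b,c:e],None,fx=5,fy=5,interpolation=cv2.INTER_CUBIC))
E
```

```text
t 2.85 pos [533.3  94.4  75.5] rpy deg [-90.07   0.    98.39] F [-0.9  0.8 -0.3] open 0.772
turn (tool rotvec) [ 0.0013  0.0034 -0.    ] shift in tool now [-0.29  0.35 -0.03] after turn [-0.28  0.35 -0.03]
```

View pics/grip_side.png

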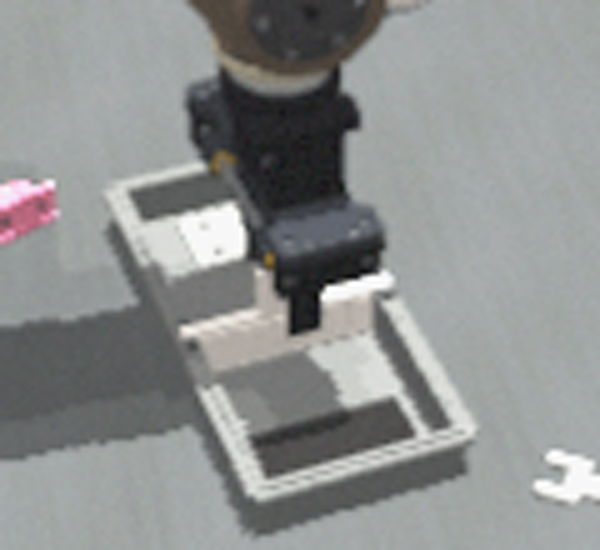

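The side view shows the near finger in front of the tab at crop (303,305), and the tab lies between the fingers. Closing now.

Emit:
move_arm(
  rows=[
    {"tx": -0.3, "ty": 0.2, "tz": 0, "rx": 0, "ry": 0, "rz": 0, "grip": 40},
    {"tx": 0, "ty": 0, "tz": 0, "rx": 0, "ry": 0, "rz": 0, "grip": 20},
    {"tx": 0, "ty": 0, "tz": 0, "rx": 0, "ry": 0, "rz": 0, "grip": 0},
    {"tx": 0, "ty": 0, "tz": 0, "rx": 0, "ry": 0, "rz": 0, "grip": 0},
    {"tx": 0, "ty": 0, "tz": 0, "rx": 0, "ry": 0, "rz": 0, "grip": 0},
    {"tx": 0, "ty": 0, "tz": 0, "rx": 0, "ry": 0, "rz": 0, "grip": 0},
    {"tx": 0, "ty": 0, "tz": 0, "rx": 0, "ry": 0, "rz": 0, "grip": 0},
    {"tx": 0, "ty": 0, "tz": 0, "rx": 0, "ry": 0, "rz": 0, "grip": 0},
  ],
)

```text
t: 3.62
eef_pos: [533.4, 91.1, 72.6]
tcp_rot: [-1.571, -0.0, 1.717]
ft_force: [0.4, -0.4, -0.1]
opening: 0.13
```

Emit:
move_arm(
  rows=[
    {"tx": 0, "ty": 0, "tz": 0, "rx": 0, "ry": 0, "rz": 0, "grip": 0},
    {"tx": 0, "ty": 0, "tz": 0, "rx": 0, "ry": 0, "rz": 0, "grip": 0},
    {"tx": 0, "ty": 0, "tz": 0, "rx": 0, "ry": 0, "rz": 0, "grip": 0},
    {"tx": 0, "ty": 0, "tz": 0, "rx": 0, "ry": 0, "rz": 0, "grip": 0},
  ],
)

```text
t: 3.95
eef_pos: [533.4, 91.2, 72.6]
tcp_rot: [-1.571, -0.0, 1.717]
ft_force: [0.0, 1.6, 1.2]
opening: 0.101
```

```bash
python3 go.py 524 160.7 72 98.2
```

```text
t 3.95 pos [533.4  91.2  72.6] rpy deg [-9.000e+01 -1.000e-02  9.836e+01] F [0.  1.6 1.2] open 0.101
turn (tool rotvec) [0.     0.0028 0.0002] shift in tool now [ 7.02  0.06 -0.08] after turn [ 7.02  0.06 -0.06]
```

Emit:
move_arm(
  rows=[
    {"tx": 0.4, "ty": 0, "tz": 0, "rx": 0, "ry": 0, "rz": 0, "grip": 0},
    {"tx": 0.8, "ty": 0, "tz": 0, "rx": 0, "ry": 0, "rz": 0, "grip": 0},
    {"tx": 0.8, "ty": 0, "tz": 0, "rx": 0, "ry": 0, "rz": 0, "grip": 0},
    {"tx": 0.8, "ty": 0, "tz": 0, "rx": 0, "ry": 0, "rz": 0, "grip": 0},
    {"tx": 0.8, "ty": 0, "tz": 0, "rx": 0, "ry": 0, "rz": 0, "grip": 0},
  ],
)

```text
t: 4.37
eef_pos: [528.2, 127.7, 72.6]
tcp_rot: [-1.571, -0.0, 1.717]
ft_force: [2.1, -2.7, -2.2]
opening: 0.104
```

Emit:
move_arm(
  rows=[
    {"tx": 0.8, "ty": 0, "tz": 0, "rx": 0, "ry": 0, "rz": 0, "grip": 0},
    {"tx": 0.8, "ty": 0, "tz": 0, "rx": 0, "ry": 0, "rz": 0, "grip": 0},
    {"tx": 0.8, "ty": 0, "tz": 0, "rx": 0, "ry": 0, "rz": 0, "grip": 0},
    {"tx": 0.6, "ty": 0, "tz": 0, "rx": 0, "ry": 0, "rz": 0, "grip": 0},
    {"tx": 0.4, "ty": 0, "tz": 0, "rx": 0, "ry": 0, "rz": 0, "grip": 0},
    {"tx": 0, "ty": 0, "tz": 0, "rx": 0, "ry": 0, "rz": 0, "grip": 0},
    {"tx": 0, "ty": 0, "tz": 0, "rx": 0, "ry": 0, "rz": 0, "grip": 0},
  ],
)

```text
t: 4.95
eef_pos: [523.5, 160.9, 72.7]
tcp_rot: [-1.572, -0.001, 1.717]
ft_force: [5.6, 3.8, -3.8]
opening: 0.105
```

```bash
python3 go.py 524 160.7 72 98.2
```

```text
t 4.95 pos [523.5 160.9  72.7] rpy deg [-9.005e+01 -3.000e-02  9.839e+01] F [ 5.6  3.8 -3.8] open 0.105
turn (tool rotvec) [0.0009 0.0033 0.0005] shift in tool now [-0.03  0.07 -0.05] after turn [-0.03  0.07 -0.05]
```

Emit:
move_arm(
  rows=[
    {"tx": 0, "ty": 0, "tz": 0, "rx": 0, "ry": 0, "rz": 0, "grip": 60},
    {"tx": 0, "ty": 0, "tz": 0, "rx": 0, "ry": 0, "rz": 0, "grip": 60},
    {"tx": 0, "ty": 0, "tz": 0, "rx": 0, "ry": 0, "rz": 0, "grip": 60},
    {"tx": 0, "ty": 0, "tz": 0, "rx": 0, "ry": 0, "rz": 0, "grip": 60},
    {"tx": 0, "ty": -1, "tz": 0, "rx": 0, "ry": 0, "rz": 0, "grip": 60},
    {"tx": 0, "ty": -2, "tz": 0, "rx": 0, "ry": 0, "rz": 0, "grip": 60},
    {"tx": 0, "ty": -3, "tz": 0, "rx": 0, "ry": 0, "rz": 0, "grip": 60},
    {"tx": 0, "ty": -3, "tz": 0, "rx": 0, "ry": 0, "rz": 0, "grip": 70},
  ],
)

```text
t: 5.62
eef_pos: [522.7, 160.2, 163.9]
tcp_rot: [-1.569, -0.0, 1.717]
ft_force: [0.0, -0.9, 0.2]
opening: 0.608
```

```bash
python3 go.py 495.5 -305.3 80 79.6
```

```text
t 5.62 pos [522.7 160.2 163.9] rpy deg [-89.91  -0.    98.38] F [ 0.  -0.9  0.2] open 0.608
turn (tool rotvec) [-1.600e-03  3.277e-01 -3.000e-04] shift in tool now [-45.66   8.41   9.46] after turn [-46.27   8.39  -5.73]
```

Turn first (3 rows of 0.109), then travel -46.3 along tool x and -5.7 along tool z.

Emit:
move_arm(
  rows=[
    {"tx": 0, "ty": 0, "tz": 0, "rx": 0, "ry": 0.109, "rz": 0, "grip": 70},
    {"tx": 0, "ty": 0, "tz": 0, "rx": 0, "ry": 0.109, "rz": 0, "grip": 70},
    {"tx": 0, "ty": 0, "tz": 0, "rx": 0, "ry": 0.109, "rz": 0, "grip": 70},
    {"tx": -1.6, "ty": 0, "tz": -0.2, "rx": 0, "ry": 0, "rz": 0, "grip": 70},
    {"tx": -3.2, "ty": 0, "tz": -0.4, "rx": 0, "ry": 0, "rz": 0, "grip": 70},
    {"tx": -3.2, "ty": 0, "tz": -0.4, "rx": 0, "ry": 0, "rz": 0, "grip": 70},
    {"tx": -3.2, "ty": 0, "tz": -0.4, "rx": 0, "ry": 0, "rz": 0, "grip": 70},
    {"tx": -3.2, "ty": 0, "tz": -0.4, "rx": 0, "ry": 0, "rz": 0, "grip": 70},
    {"tx": -3.2, "ty": 0, "tz": -0.4, "rx": 0, "ry": 0, "rz": 0, "grip": 70},
    {"tx": -3.2, "ty": 0, "tz": -0.4, "rx": 0, "ry": 0, "rz": 0, "grip": 70},
  ],
)

```text
t: 6.45
eef_pos: [511.0, -50.4, 163.5]
tcp_rot: [-1.571, -0.0, 1.39]
ft_force: [0.1, 0.1, 0.1]
opening: 0.696
```

Emit:
move_arm(
  rows=[
    {"tx": -3.2, "ty": 0, "tz": -0.4, "rx": 0, "ry": 0, "rz": 0, "grip": 70},
    {"tx": -3.2, "ty": 0, "tz": -0.4, "rx": 0, "ry": 0, "rz": 0, "grip": 70},
    {"tx": -3.2, "ty": 0, "tz": -0.4, "rx": 0, "ry": 0, "rz": 0, "grip": 70},
    {"tx": -3.2, "ty": 0, "tz": -0.4, "rx": 0, "ry": 0, "rz": 0, "grip": 70},
    {"tx": -3.2, "ty": 0, "tz": -0.4, "rx": 0, "ry": 0, "rz": 0, "grip": 70},
    {"tx": -3.2, "ty": 0, "tz": -0.4, "rx": 0, "ry": 0, "rz": 0, "grip": 70},
    {"tx": -3.2, "ty": 0, "tz": -0.4, "rx": 0, "ry": 0, "rz": 0, "grip": 70},
    {"tx": -2, "ty": 0, "tz": -0.3, "rx": 0, "ry": 0, "rz": 0, "grip": 70},
    {"tx": -0.6, "ty": 0, "tz": 0, "rx": 0, "ry": 0, "rz": 0, "grip": 70},
    {"tx": 0, "ty": 0, "tz": 0, "rx": 0, "ry": 0, "rz": 0, "grip": 70},
  ],
)

```text
t: 7.28
eef_pos: [496.5, -301.5, 162.9]
tcp_rot: [-1.571, -0.0, 1.388]
ft_force: [0.9, -0.4, 0.5]
opening: 0.697
```

```bash
python3 go.py 495.5 -305.3 24 79.6;python3 - <<'E'
from h import *
p,d=shoot('top'); cv2.imwrite('pics/t1.png',cv2.resize(p[145:245,100:345],None,fx=3.2,fy=3.2,interpolation=cv2.INTER_CUBIC))
E
```

```text
t 7.28 pos [ 496.5 -301.5  162.9] rpy deg [-90.    -0.    79.53] F [ 0.9 -0.4  0.5] open 0.697
turn (tool rotvec) [ 0.0001 -0.0013  0.0001] shift in tool now [-0.39 13.89  0.03] after turn [-0.39 13.89  0.03]
```

View pics/t1.png

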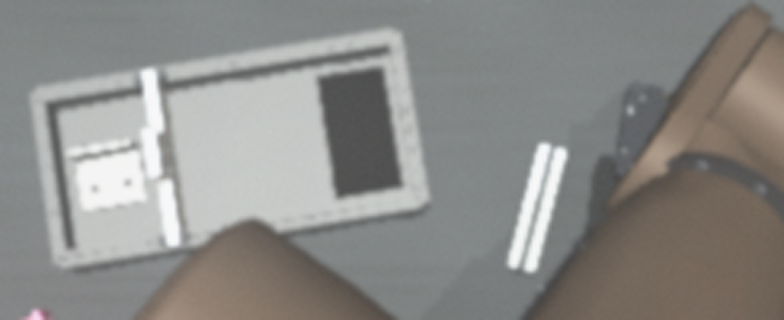

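The divider now sits at crop (158,155), with a gap to the bracket at (107,178), which is still flat. Descending onto the long rail.

Emit:
move_arm(
  rows=[
    {"tx": -0.2, "ty": 1, "tz": 0, "rx": 0, "ry": 0, "rz": 0, "grip": 70},
    {"tx": -0.2, "ty": 2, "tz": 0, "rx": 0, "ry": 0, "rz": 0, "grip": 70},
    {"tx": 0, "ty": 2, "tz": 0, "rx": 0, "ry": 0, "rz": 0, "grip": 70},
    {"tx": 0, "ty": 2, "tz": 0, "rx": 0, "ry": 0, "rz": 0, "grip": 70},
    {"tx": 0, "ty": 2, "tz": 0, "rx": 0, "ry": 0, "rz": 0, "grip": 70},
    {"tx": 0, "ty": 1.5, "tz": 0, "rx": 0, "ry": 0, "rz": 0, "grip": 70},
    {"tx": 0, "ty": 1, "tz": 0, "rx": 0, "ry": 0, "rz": 0, "grip": 70},
    {"tx": 0, "ty": 0.8, "tz": 0, "rx": 0, "ry": 0, "rz": 0, "grip": 70},
    {"tx": 0, "ty": 0, "tz": 0, "rx": 0, "ry": 0, "rz": 0, "grip": 70},
  ],
)

```text
t: 8.08
eef_pos: [496.0, -303.4, 38.3]
tcp_rot: [-1.569, -0.001, 1.391]
ft_force: [-0.0, 0.6, -0.8]
opening: 0.701
```

```bash
python3 go.py 495.5 -305.3 23 79.6;python3 - <<'E'
from h import *
p,d=shoot('side'); cv2.imwrite('pics/s1.png',cv2.resize(p[180:290,200:340],None,fx=5,fy=5,interpolation=cv2.INTER_CUBIC))
E
```

```text
t 8.08 pos [ 496.  -303.4   38.3] rpy deg [-8.990e+01 -6.000e-02  7.969e+01] F [-0.   0.6 -0.8] open 0.701
turn (tool rotvec) [-0.0018  0.0016  0.0011] shift in tool now [-0.2   1.53  0.01] after turn [-0.2   1.53  0.01]
```

View pics/s1.png

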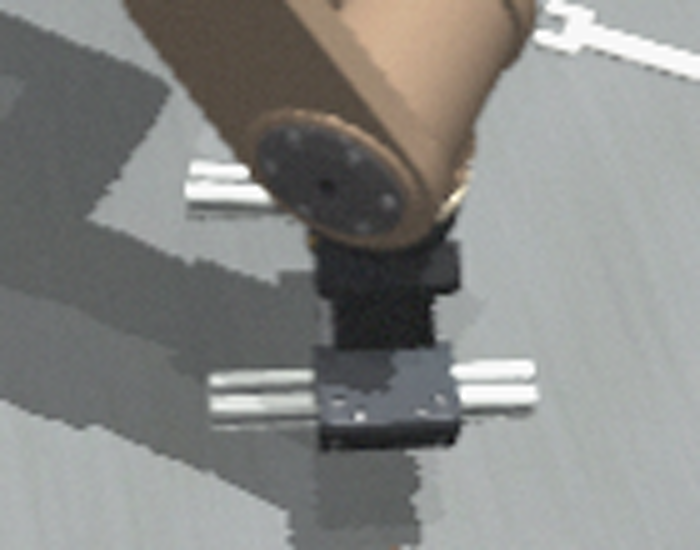

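The side view shows the gripper straddling the long rail, roughly at its middle (rail spans crop x 210 to 538, gripper about 385 and higher up). Going down and closing.

Emit:
move_arm(
  rows=[
    {"tx": -0.1, "ty": 0.8, "tz": 0, "rx": 0, "ry": 0, "rz": 0, "grip": 70},
    {"tx": 0, "ty": 0.7, "tz": 0, "rx": 0, "ry": 0, "rz": 0, "grip": 60},
    {"tx": 0, "ty": 0, "tz": 0, "rx": 0, "ry": 0, "rz": 0, "grip": 40},
    {"tx": 0, "ty": 0, "tz": 0, "rx": 0, "ry": 0, "rz": 0, "grip": 20},
    {"tx": 0, "ty": 0, "tz": 0, "rx": 0, "ry": 0, "rz": 0, "grip": 0},
    {"tx": 0, "ty": 0, "tz": 0, "rx": 0, "ry": 0, "rz": 0, "grip": 0},
    {"tx": 0, "ty": 0, "tz": 0, "rx": 0, "ry": 0, "rz": 0, "grip": 0},
    {"tx": 0, "ty": 0, "tz": 0, "rx": 0, "ry": 0, "rz": 0, "grip": 0},
    {"tx": 0, "ty": 0, "tz": 0, "rx": 0, "ry": 0, "rz": 0, "grip": 0},
  ],
)

```text
t: 8.88
eef_pos: [496.2, -305.5, 24.8]
tcp_rot: [-1.571, 0.0, 1.39]
ft_force: [-0.1, 0.2, 1.9]
opening: 0.251
```

```bash
python3 go.py 495.5 -305.3 23 79.6
```

```text
t 8.88 pos [ 496.2 -305.5   24.8] rpy deg [-9.002e+01  1.000e-02  7.964e+01] F [-0.1  0.2  1.9] open 0.251
turn (tool rotvec) [ 0.0004  0.0007 -0.0002] shift in tool now [0.01 0.18 0.07] after turn [0.01 0.18 0.07]
```

Emit:
move_arm(
  rows=[
    {"tx": 0, "ty": 0, "tz": 0, "rx": 0, "ry": 0, "rz": 0, "grip": 0},
    {"tx": 0, "ty": 0, "tz": 0, "rx": 0, "ry": 0, "rz": 0, "grip": 0},
    {"tx": 0, "ty": -0.6, "tz": 0, "rx": 0, "ry": 0, "rz": 0, "grip": 0},
    {"tx": 0, "ty": -1.5, "tz": 0, "rx": 0, "ry": 0, "rz": 0, "grip": 0},
    {"tx": 0, "ty": -2.5, "tz": 0, "rx": 0, "ry": 0, "rz": 0, "grip": 0},
    {"tx": 0, "ty": -2.5, "tz": 0, "rx": 0, "ry": 0, "rz": 0, "grip": 0},
    {"tx": 0, "ty": -2.5, "tz": 0, "rx": 0, "ry": 0, "rz": 0, "grip": 0},
    {"tx": 0, "ty": -2.5, "tz": 0, "rx": 0, "ry": 0, "rz": 0, "grip": 0},
    {"tx": 0, "ty": -1.5, "tz": 0, "rx": 0, "ry": 0, "rz": 0, "grip": 0},
    {"tx": 0, "ty": 0, "tz": 0, "rx": 0, "ry": 0, "rz": 0, "grip": 0},
  ],
)

```text
t: 9.72
eef_pos: [496.9, -305.8, 163.8]
tcp_rot: [-1.575, 0.002, 1.39]
ft_force: [1.0, -0.5, -3.0]
opening: 0.251
```

```bash
python3 go.py 539 55 155 8.2;python3 - <<'E'
from h import *
p,d=shoot('side'); cv2.imwrite('pics/s2.png',cv2.resize(p[140:290,200:340],None,fx=4,fy=4,interpolation=cv2.INTER_CUBIC))
E
```

```text
t 9.72 pos [ 496.9 -305.8  163.8] rpy deg [-90.24   0.12  79.65] F [ 1.  -0.5 -3. ] open 0.251
turn (tool rotvec) [5.000e-03 1.247e+00 8.000e-04] shift in tool now [36.26  0.8   2.34] after turn [ 9.32  0.88 35.11]
```

View pics/s2.png

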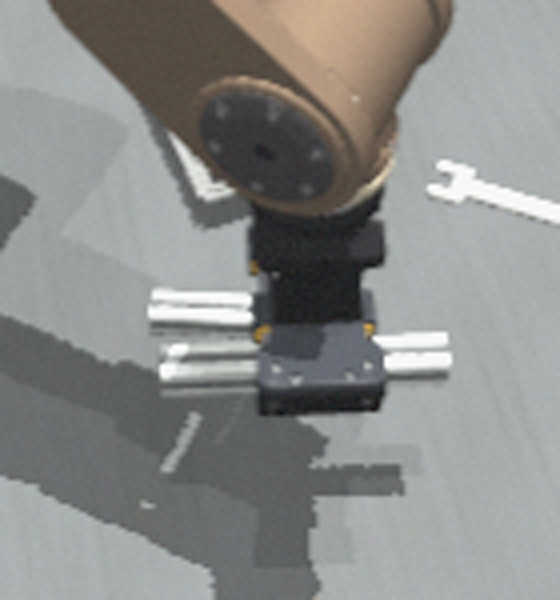

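The rail is lifted level in the grip (crop x 160 to 450). Turning it, then carrying it over the tote.

Emit:
move_arm(
  rows=[
    {"tx": 0, "ty": 0, "tz": 0, "rx": 0, "ry": 0.09, "rz": 0, "grip": 0},
    {"tx": 0, "ty": 0, "tz": 0, "rx": 0, "ry": 0.12, "rz": 0, "grip": 0},
    {"tx": 0, "ty": 0, "tz": 0, "rx": 0, "ry": 0.12, "rz": 0, "grip": 0},
    {"tx": 0, "ty": 0, "tz": 0, "rx": 0, "ry": 0.12, "rz": 0, "grip": 0},
    {"tx": 0, "ty": 0, "tz": 0, "rx": 0, "ry": 0.12, "rz": 0, "grip": 0},
    {"tx": 0, "ty": 0, "tz": 0, "rx": 0, "ry": 0.12, "rz": 0, "grip": 0},
    {"tx": 0, "ty": 0, "tz": 0, "rx": 0, "ry": 0.12, "rz": 0, "grip": 0},
    {"tx": 0, "ty": 0, "tz": 0, "rx": 0, "ry": 0.12, "rz": 0, "grip": 0},
    {"tx": 0, "ty": 0, "tz": 0, "rx": 0, "ry": 0.12, "rz": 0, "grip": 0},
    {"tx": 0, "ty": 0, "tz": 0, "rx": 0, "ry": 0.12, "rz": 0, "grip": 0},
  ],
)

```text
t: 10.6
eef_pos: [495.5, -304.9, 158.7]
tcp_rot: [-1.568, 0.002, 0.214]
ft_force: [0.4, -0.1, -3.1]
opening: 0.251
```

Emit:
move_arm(
  rows=[
    {"tx": 0, "ty": 0, "tz": 0, "rx": 0, "ry": 0.077, "rz": 0, "grip": 0},
    {"tx": 0.4, "ty": 0, "tz": 1.5, "rx": 0, "ry": 0, "rz": 0, "grip": 0},
    {"tx": 0.8, "ty": 0, "tz": 3, "rx": 0, "ry": 0, "rz": 0, "grip": 0},
    {"tx": 0.8, "ty": 0, "tz": 3, "rx": 0, "ry": 0, "rz": 0, "grip": 0},
    {"tx": 0.8, "ty": 0, "tz": 3, "rx": 0, "ry": 0, "rz": 0, "grip": 0},
    {"tx": 0.8, "ty": 0, "tz": 3, "rx": 0, "ry": 0, "rz": 0, "grip": 0},
    {"tx": 0.8, "ty": 0, "tz": 3, "rx": 0, "ry": 0, "rz": 0, "grip": 0},
    {"tx": 0.8, "ty": 0, "tz": 3, "rx": 0, "ry": 0, "rz": 0, "grip": 0},
    {"tx": 0.8, "ty": 0, "tz": 3, "rx": 0, "ry": 0, "rz": 0, "grip": 0},
    {"tx": 0.8, "ty": 0, "tz": 3, "rx": 0, "ry": 0, "rz": 0, "grip": 0},
  ],
)

```text
t: 11.43
eef_pos: [526.1, -41.0, 159.4]
tcp_rot: [-1.57, 0.002, 0.145]
ft_force: [0.6, -0.4, -2.6]
opening: 0.252
```

```bash
python3 go.py 539 55 155 8.2
```

```text
t 11.43 pos [526.1 -41.  159.4] rpy deg [-89.95   0.11   8.32] F [ 0.6 -0.4 -2.6] open 0.252
turn (tool rotvec) [-0.0009  0.002  -0.002 ] shift in tool now [2.67 0.45 9.31] after turn [2.65 0.44 9.32]
```

Emit:
move_arm(
  rows=[
    {"tx": 0.8, "ty": 0, "tz": 2.6, "rx": 0, "ry": 0, "rz": 0, "grip": 0},
    {"tx": 0.8, "ty": 0, "tz": 2.8, "rx": 0, "ry": 0, "rz": 0, "grip": 0},
    {"tx": 0.7, "ty": 0, "tz": 2.2, "rx": 0, "ry": 0, "rz": 0, "grip": 0},
    {"tx": 0.3, "ty": 0, "tz": 1.2, "rx": 0, "ry": 0, "rz": 0, "grip": 0},
    {"tx": 0, "ty": 0, "tz": 0.5, "rx": 0, "ry": 0, "rz": 0, "grip": 0},
    {"tx": 0, "ty": 0, "tz": 0, "rx": 0, "ry": 0, "rz": 0, "grip": 0},
    {"tx": 0, "ty": 0, "tz": 0, "rx": 0, "ry": 0, "rz": 0, "grip": 0},
    {"tx": 0, "ty": 0, "tz": 0, "rx": 0, "ry": 0, "rz": 0, "grip": 0},
  ],
)

```text
t: 12.1
eef_pos: [539.3, 51.5, 160.4]
tcp_rot: [-1.571, 0.0, 0.142]
ft_force: [-0.2, -0.3, -3.3]
opening: 0.25
```

```bash
python3 go.py 539 55 80 8.2;python3 - <<'E'
from h import *
p,d=shoot('side'); cv2.imwrite('pics/s3.png',cv2.resize(p[80:210,190:320],None,fx=4.5,fy=4.5,interpolation=cv2.INTER_CUBIC))
p,d=shoot('top'); cv2.imwrite('pics/t3.png',cv2.resize(p[140:240,100:250],None,fx=5,fy=5,interpolation=cv2.INTER_CUBIC))
E
```

```text
t 12.1 pos [539.3  51.5 160.4] rpy deg [-9.00e+01  2.00e-02  8.15e+00] F [-0.2 -0.3 -3.3] open 0.25
turn (tool rotvec) [-0.     -0.0008 -0.0004] shift in tool now [0.02 8.04 0.35] after turn [0.02 8.04 0.35]
```

View pics/s3.png

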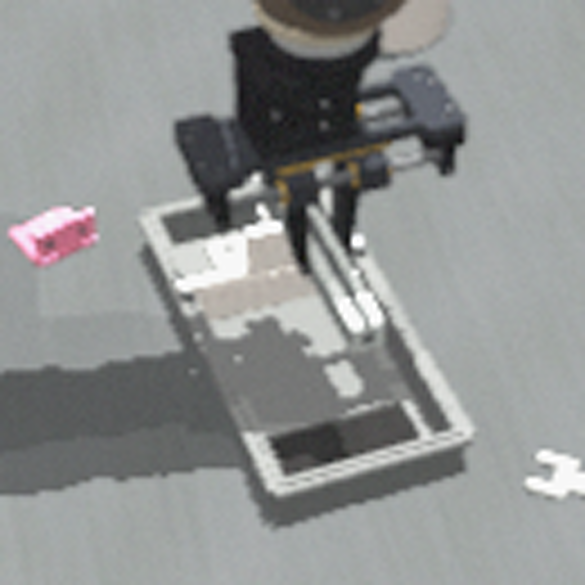

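View pics/t3.png

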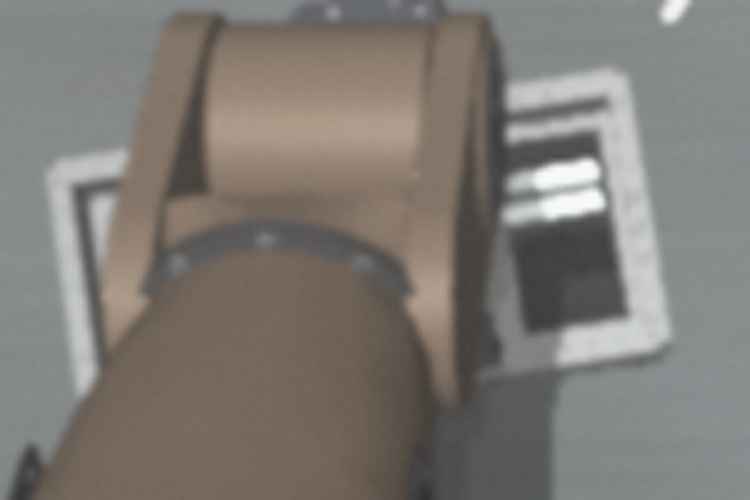

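```bash
python3 - <<'E'
from h import *
y=np.array([-.1426,.9898]);x=np.array([.9898,.1426]);c=np.array([532,103.]);tcp=np.array([539.3,51.5])
a=onplane('top',[[604/5+100-.4,187/5+140-.4]],160)[0,:2]
b=onplane('side',[[361/4.5+190-.4,310/4.5+80-.4]],160)[0,:2]
for q in(a,b): print(q.round(1),'rel tcp along y',((q-tcp)@y).round(1),'x',((q-tcp)@x).round(1),'tote local',((q-c)@x).round(1),((q-c)@y).round(1))
print('TCP tote local',((tcp-c)@x).round(1),((tcp-c)@y).round(1))
# divider in last top before (t1) & pose
E
```

```text
[550.1 -39.7] rel tcp along y -91.8 x -2.4 tote local -2.5 -143.9
[548.8 -21.7] rel tcp along y -73.8 x -1.0 tote local -1.1 -125.8
TCP tote local -0.1 -52.0
```

```bash
python3 - <<'E'
from h import *
y=np.array([-.1426,.9898]);x=np.array([.9898,.1426]);tcp=np.array([539.3,51.5])
for l in(-88,-92):
  for z in(160,136):
    for w in (-12,12):
      q=np.r_[tcp+l*y+w*x,z]; print(l,z,w,((proj('side',[q])-[190,80])*4.5+2).round(0),((proj('top',[q])-[100,140])*5+2).round(0))
E
```

```text
-88 160 -12 [[354. 328.]] [[600. 207.]]
-88 160 12 [[388. 319.]] [[592. 160.]]
-88 136 -12 [[353. 354.]] [[603. 213.]]
-88 136 12 [[386. 345.]] [[595. 167.]]
-92 160 -12 [[356. 332.]] [[607. 206.]]
-92 160 12 [[390. 323.]] [[600. 159.]]
-92 136 -12 [[355. 358.]] [[610. 212.]]
-92 136 12 [[389. 349.]] [[603. 166.]]
```

The rail end sits at about -142 mm in the tote frame, 8 mm short of the end wall, and the model agrees in both views. I'll shift +3.5 mm and lower it.

Emit:
move_arm(
  rows=[
    {"tx": 0, "ty": 1, "tz": 0.2, "rx": 0, "ry": 0, "rz": 0, "grip": 0},
    {"tx": 0, "ty": 1.5, "tz": 0.15, "rx": 0, "ry": 0, "rz": 0, "grip": 0},
    {"tx": 0, "ty": 1.5, "tz": 0, "rx": 0, "ry": 0, "rz": 0, "grip": 0},
    {"tx": 0, "ty": 1.5, "tz": 0, "rx": 0, "ry": 0, "rz": 0, "grip": 0},
    {"tx": 0, "ty": 1.5, "tz": 0, "rx": 0, "ry": 0, "rz": 0, "grip": 0},
    {"tx": 0, "ty": 1.2, "tz": 0, "rx": 0, "ry": 0, "rz": 0, "grip": 0},
    {"tx": 0, "ty": 0.8, "tz": 0, "rx": 0, "ry": 0, "rz": 0, "grip": 0},
    {"tx": 0, "ty": 0, "tz": 0, "rx": 0, "ry": 0, "rz": 0, "grip": 0},
    {"tx": 0, "ty": 0, "tz": 0, "rx": 0, "ry": 0, "rz": 0, "grip": 0},
  ],
)

```text
t: 12.95
eef_pos: [538.9, 55.8, 70.3]
tcp_rot: [-1.571, 0.001, 0.143]
ft_force: [-0.7, -0.0, -1.7]
opening: 0.249
```

```bash
python3 go.py 539 55 30 8.2;python3 - <<'E'
from h import *
p,d=shoot('side'); cv2.imwrite('pics/s4.png',cv2.resize(p[80:210,190:320],None,fx=4.5,fy=4.5,interpolation=cv2.INTER_CUBIC))
E
```

```text
t 12.95 pos [538.9  55.8  70.3] rpy deg [-8.999e+01  4.000e-02  8.180e+00] F [-0.7 -0.  -1.7] open 0.249
turn (tool rotvec) [-0.0002 -0.0004 -0.0007] shift in tool now [-0.    4.03 -0.08] after turn [-0.01  4.03 -0.08]
```

View pics/s4.png

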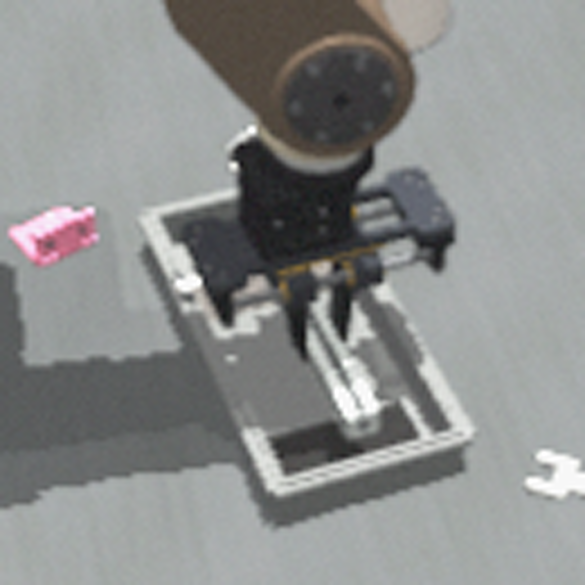

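The rail is over the pad, parallel to the tote walls and clear of them (end at crop (360,420)). Lowering, with a slow creep at the end.

Emit:
move_arm(
  rows=[
    {"tx": 0, "ty": 1, "tz": 0, "rx": 0, "ry": 0, "rz": 0, "grip": 0},
    {"tx": 0, "ty": 1, "tz": 0, "rx": 0, "ry": 0, "rz": 0, "grip": 0},
    {"tx": 0, "ty": 0.7, "tz": 0, "rx": 0, "ry": 0, "rz": 0, "grip": 0},
    {"tx": 0, "ty": 0.5, "tz": 0, "rx": 0, "ry": 0, "rz": 0, "grip": 0},
    {"tx": 0, "ty": 0.3, "tz": 0, "rx": 0, "ry": 0, "rz": 0, "grip": 0},
    {"tx": 0, "ty": 0, "tz": 0, "rx": 0, "ry": 0, "rz": 0, "grip": 0},
    {"tx": 0, "ty": 0, "tz": 0, "rx": 0, "ry": 0, "rz": 0, "grip": 0},
  ],
)

```text
t: 13.58
eef_pos: [539.0, 56.0, 35.5]
tcp_rot: [-1.571, 0.0, 0.143]
ft_force: [0.1, -1.2, -1.8]
opening: 0.249
```

```bash
python3 go.py 539 55 30 8.2
```

```text
t 13.58 pos [539.   56.   35.5] rpy deg [-8.999e+01  2.000e-02  8.190e+00] F [ 0.1 -1.2 -1.8] open 0.249
turn (tool rotvec) [-0.0001 -0.0001 -0.0003] shift in tool now [-0.01  0.55 -0.1 ] after turn [-0.01  0.55 -0.1 ]
```

Emit:
move_arm(
  rows=[
    {"tx": 0, "ty": 0.15, "tz": 0, "rx": 0, "ry": 0, "rz": 0, "grip": 0},
    {"tx": 0, "ty": 0.15, "tz": 0, "rx": 0, "ry": 0, "rz": 0, "grip": 0},
    {"tx": 0, "ty": 0.1, "tz": 0, "rx": 0, "ry": 0, "rz": 0, "grip": 0},
    {"tx": 0, "ty": 0, "tz": 0, "rx": 0, "ry": 0, "rz": 0, "grip": 0},
    {"tx": 0, "ty": 0, "tz": 0, "rx": 0, "ry": 0, "rz": 0, "grip": 0},
  ],
)

```text
t: 14.0
eef_pos: [539.0, 56.0, 31.7]
tcp_rot: [-1.571, -0.0, 0.143]
ft_force: [0.4, -0.9, -2.6]
opening: 0.252
```

Emit:
move_arm(
  rows=[
    {"tx": 0, "ty": 0.08, "tz": 0, "rx": 0, "ry": 0, "rz": 0, "grip": 0},
    {"tx": 0, "ty": 0, "tz": 0, "rx": 0, "ry": 0, "rz": 0, "grip": 0},
  ],
)

```text
t: 14.17
eef_pos: [539.0, 56.0, 30.8]
tcp_rot: [-1.571, -0.0, 0.143]
ft_force: [-0.3, 0.6, -1.8]
opening: 0.251
```

Emit:
move_arm(
  rows=[
    {"tx": 0, "ty": 0.08, "tz": 0, "rx": 0, "ry": 0, "rz": 0, "grip": 0},
    {"tx": 0, "ty": 0, "tz": 0, "rx": 0, "ry": 0, "rz": 0, "grip": 0},
  ],
)

```text
t: 14.33
eef_pos: [539.0, 56.0, 30.0]
tcp_rot: [-1.571, 0.0, 0.143]
ft_force: [0.2, -0.5, -2.7]
opening: 0.249
```

Emit:
move_arm(
  rows=[
    {"tx": 0, "ty": 0.06, "tz": 0, "rx": 0, "ry": 0, "rz": 0, "grip": 0},
    {"tx": 0, "ty": 0, "tz": 0, "rx": 0, "ry": 0, "rz": 0, "grip": 0},
  ],
)

```text
t: 14.5
eef_pos: [539.0, 56.0, 29.3]
tcp_rot: [-1.571, 0.0, 0.143]
ft_force: [0.3, 0.3, -1.5]
opening: 0.25
```

Emit:
move_arm(
  rows=[
    {"tx": 0, "ty": 0.05, "tz": 0, "rx": 0, "ry": 0, "rz": 0, "grip": 0},
    {"tx": 0, "ty": 0, "tz": 0, "rx": 0, "ry": 0, "rz": 0, "grip": 0},
  ],
)

```text
t: 14.67
eef_pos: [539.0, 56.0, 28.9]
tcp_rot: [-1.571, -0.0, 0.143]
ft_force: [0.7, 0.2, -2.3]
opening: 0.25
```

Emit:
move_arm(
  rows=[
    {"tx": 0, "ty": 0.05, "tz": 0, "rx": 0, "ry": 0, "rz": 0, "grip": 0},
    {"tx": 0, "ty": 0, "tz": 0, "rx": 0, "ry": 0, "rz": 0, "grip": 0},
  ],
)

```text
t: 14.83
eef_pos: [539.0, 56.0, 28.8]
tcp_rot: [-1.571, -0.0, 0.143]
ft_force: [-2.3, -0.2, 4.5]
opening: 0.25
```

Emit:
move_arm(
  rows=[
    {"tx": 0, "ty": 0.05, "tz": 0, "rx": 0, "ry": 0, "rz": 0, "grip": 0},
    {"tx": 0, "ty": 0, "tz": 0, "rx": 0, "ry": 0, "rz": 0, "grip": 0},
  ],
)

```text
t: 15.0
eef_pos: [539.0, 56.0, 28.8]
tcp_rot: [-1.571, -0.0, 0.143]
ft_force: [-2.6, -0.4, 12.5]
opening: 0.253
```

Contact: the force rose from -2 N to +12.5 N at z = 28.8 mm. Easing off slightly, releasing to 55 % and rising.

Emit:
move_arm(
  rows=[
    {"tx": 0, "ty": -0.05, "tz": 0, "rx": 0, "ry": 0, "rz": 0, "grip": 0},
    {"tx": 0, "ty": 0, "tz": 0, "rx": 0, "ry": 0, "rz": 0, "grip": 35},
    {"tx": 0, "ty": 0, "tz": 0, "rx": 0, "ry": 0, "rz": 0, "grip": 55},
    {"tx": 0, "ty": 0, "tz": 0, "rx": 0, "ry": 0, "rz": 0, "grip": 55},
    {"tx": 0, "ty": 0, "tz": 0, "rx": 0, "ry": 0, "rz": 0, "grip": 55},
    {"tx": 0, "ty": 0, "tz": 0, "rx": 0, "ry": 0, "rz": 0, "grip": 55},
    {"tx": 0, "ty": 0, "tz": 0, "rx": 0, "ry": 0, "rz": 0, "grip": 55},
  ],
)

```text
t: 15.58
eef_pos: [539.0, 56.0, 28.4]
tcp_rot: [-1.571, -0.0, 0.143]
ft_force: [0.1, -0.0, 0.2]
opening: 0.543
```

Emit:
move_arm(
  rows=[
    {"tx": 0, "ty": -0.5, "tz": 0, "rx": 0, "ry": 0, "rz": 0, "grip": 55},
    {"tx": 0, "ty": -1, "tz": 0, "rx": 0, "ry": 0, "rz": 0, "grip": 55},
    {"tx": 0, "ty": -2, "tz": 0, "rx": 0, "ry": 0, "rz": 0, "grip": 55},
    {"tx": 0, "ty": -3, "tz": 0, "rx": 0, "ry": 0, "rz": 0, "grip": 55},
    {"tx": 0, "ty": -3, "tz": 0, "rx": 0, "ry": 0, "rz": 0, "grip": 55},
    {"tx": 0, "ty": -3, "tz": 0, "rx": 0, "ry": 0, "rz": 0, "grip": 55},
    {"tx": 0, "ty": -3, "tz": 0, "rx": 0, "ry": 0, "rz": 0, "grip": 55},
  ],
)

```text
t: 16.17
eef_pos: [538.7, 56.0, 185.9]
tcp_rot: [-1.571, -0.001, 0.143]
ft_force: [-0.5, -0.2, 0.1]
opening: 0.55
```

Emit:
move_arm(
  rows=[
    {"tx": -1, "ty": 0, "tz": 2, "rx": 0, "ry": 0, "rz": 0, "grip": 55},
    {"tx": -1, "ty": 0, "tz": 3, "rx": 0, "ry": 0, "rz": 0, "grip": 55},
    {"tx": -1, "ty": 0, "tz": 3, "rx": 0, "ry": 0, "rz": 0, "grip": 55},
    {"tx": -1, "ty": 0, "tz": 3, "rx": 0, "ry": 0, "rz": 0, "grip": 55},
    {"tx": -1, "ty": 0, "tz": 3, "rx": 0, "ry": 0, "rz": 0, "grip": 55},
    {"tx": -1, "ty": 0, "tz": 3, "rx": 0, "ry": 0, "rz": 0, "grip": 55},
    {"tx": -1, "ty": 0, "tz": 3, "rx": 0, "ry": 0, "rz": 0, "grip": 55},
    {"tx": -1, "ty": 0, "tz": 3, "rx": 0, "ry": 0, "rz": 0, "grip": 55},
    {"tx": -1, "ty": 0, "tz": 3, "rx": 0, "ry": 0, "rz": 0, "grip": 55},
    {"tx": -1, "ty": 0, "tz": 3, "rx": 0, "ry": 0, "rz": 0, "grip": 55},
  ],
)

```text
t: 17.0
eef_pos: [397.7, 330.0, 184.5]
tcp_rot: [-1.57, -0.001, 0.143]
ft_force: [0.1, 0.5, 0.6]
opening: 0.551
```

```bash
python3 - <<'E'
from h import *
print(env.state()['ft_force'].round(1))
p,d=shoot('side'); cv2.imwrite('pics/s5.png',cv2.resize(p[90:210,190:330],None,fx=4.5,fy=4.5,interpolation=cv2.INTER_CUBIC))
p,d=shoot('top'); cv2.imwrite('pics/t5.png',cv2.resize(p[140:240,80:240],None,fx=5,fy=5,interpolation=cv2.INTER_CUBIC))
E
```

```text
[0.1 0.5 0.6]
```

View pics/s5.png

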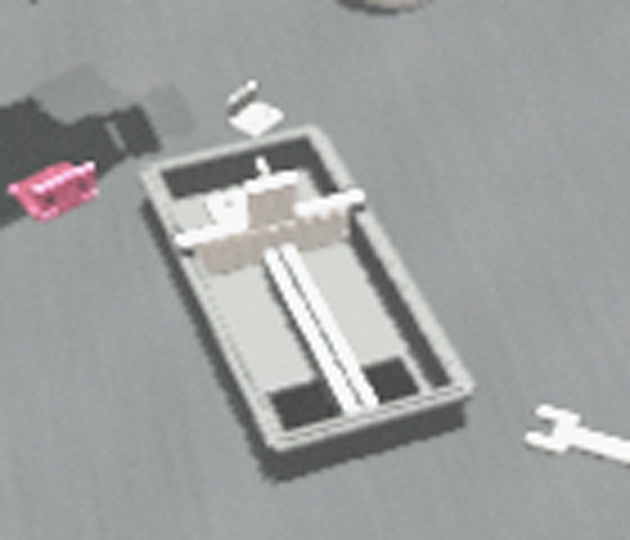

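View pics/t5.png

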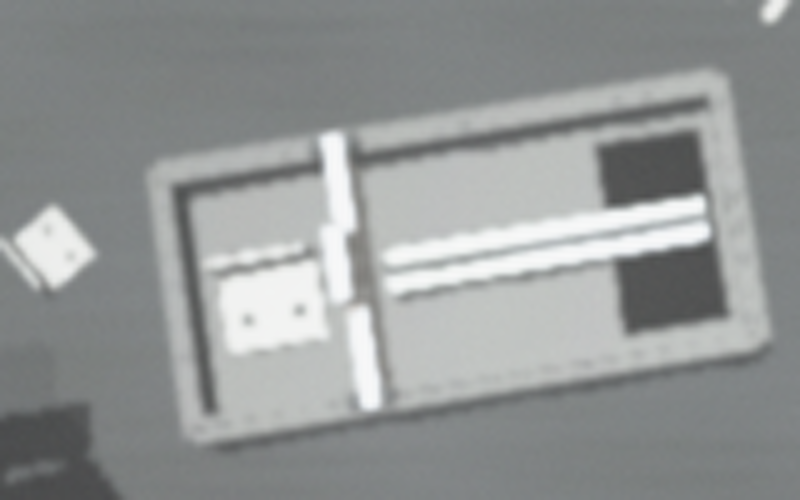

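Both views show the rail lying along the tote: in the top crop it runs from (385,270) to (710,220), between the divider at (350,270) and the end wall. The bracket at (273,305) is flat in its own compartment and clear of the divider. The arm is clear, so I'm handing in.

```bash
python3 -c "
from h import *
print(env.job_done(), env.state()['t'])"
```

```text
the job is handed in; nothing more can be done
the job is handed in; nothing more can be done
```

The long rail is now lying along the tote in the enlarged empty compartment, and the job was handed in at about 17 s of the 48 s allowed. The hand-in gives no verdict.

- **Divider:** I gripped its tab and slid it about 70 mm towards the bracket, to roughly 58 mm from the middle of the tote. The bracket stayed flat in its own compartment, clear of the divider.
- **Rail:** I picked up the silver 180 mm rail, turned it in line with the tote and lowered it slowly until it touched. The force changed from about -2 N to +12.5 N at contact. I then let go and moved the arm away.
- **Last checks:** Both cameras show the rail straight along the tote, clear of the divider and the end wall, with the arm touching nothing. One end rests on the 1 mm pad, so it may tilt by a fraction of a degree.
- **Disagreement:** One hand-picked point for the rail's end in the side view was about 18 mm off the top view. Projecting the expected end back into both pictures showed I had picked the wrong pixel; the views then agreed.

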